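# Make up two kits for the pottery class

## Task

Make up the two kits for the class: the loop trimming tool and the squat jar go in the tray with two compartments, one to a compartment; the wooden rib goes in the long compartment of the tray with three compartments, and the tall jar and the clay stamp in its two short ones, one in each. Everything lies flat or stands upright on the tray's floor as it does now on the table; set the glass jars down rather than dropping them. Leave the needle tool, the kiln prop and the test tile where they lie.

Things in the scene. Friction and masses are not known exactly. Their poses are not given: they have to be found in the camera images.
- two_tray: Wooden kit tray with TWO equal long compartments, fixed. Outside 180 (its x) x 160 (its y) x 12 mm high; floor 4 mm thick, walls and divider 5 mm thick, tops 12 mm over the table. Origin: centre of the underside, on the table; z up. The divider runs along x at y = 0; each compartment is 170 x 72.5 mm, centred at x = 0, y = +38.75 or -38.75 mm.
- three_tray: Wooden kit tray with THREE compartments, fixed; outside, floor, wall and divider sizes as the two-compartment tray. Origin: centre of the underside, on the table; z up. One long compartment 170 x 72.5 mm, centred at x = 0, y = +38.75 mm; on the -y side two short ones, each 82.5 (x) x 72.5 (y) mm, centred at x = +43.75 or -43.75 mm, y = -38.75 mm.
- loop_tool: Loop trimming tool lying flat, 150 mm long along its x: a pale wooden handle of rounded square section 20 x 20 mm from x = -75 to +25 mm, a steel ferrule, and a dark pear-shaped wire loop 42 mm wide at the +x end, ending at x = +75 mm. 50 g, balances near x = -20 mm. Origin: at the middle of its length, on its underside; z up.
- needle_tool: Needle tool lying flat: the same wooden handle as the loop tool, but a thin straight 4 mm steel needle instead of the loop; 150 mm long. Not part of a kit. Origin and axes as for the loop tool.
- rib: Solid brown wooden throwing rib, a flat slab with rounded corners, 85 (its x) x 40 (its y) x 18 mm high, a dark spot near one end. About 60 g. Lies flat. Origin: centre of its underside; z up.
- tall_jar: Tall round glass jar of white glaze, black lid of the same width: 46 mm diameter, 75 mm high, about 180 g, standing. Origin: centre of its underside; z up.
- squat_jar: Squat round glass jar of white glaze, black lid of the same width: 54 mm diameter, 42 mm high, about 100 g, standing. Origin: centre of its underside; z up.
- stamp: Fired-clay stamp standing on its face: round foot 44 mm diameter and 12 mm high, narrowing by 20 mm height to a straight round knob of 24 mm diameter up to 46 mm. 60 g. Origin: centre of its underside; z up.
- prop: Loose kiln prop, a pale ring-shaped tube standing upright, 30 mm diameter, 25 mm high. Not part of a kit. Origin: centre of its underside.
- tile: Loose blue glazed test tile lying flat, 35 x 30 x 8 mm. Not part of a kit. Origin: centre of its underside.
Not all that is in view belongs to the job. There is more than one size of the stamp; the one meant has the size given above.

How it is judged:
By the outcome, as a careful person would: the job done as asked, in the order asked, and still so for the second after the job is handed in, with the robot touching nothing.
It also fails if it takes over 128 s, if anything falls off the work surface, if the arm or the gripper's body presses on something with over 40 N, if the wrist force passes 120 N, or if a joint passes its speed limit or range.

## Robot

A 6-joint arm with a two-finger parallel gripper is mounted at the origin on the work surface. World frame = base frame: x ahead of the robot, y to its left, z up, the work surface at z = 0. Lengths are in mm, angles in rad, forces in N, time in s.
With the tool pointing down it reaches from about 300 to 750 mm from the base axis. Payload 8.5 kg.
Tool frame: the origin (TCP) lies between the finger pads; the fingertips stand 19 mm ahead of it and the grasp point (between the pads) is the TCP (robot.tcp_to_tips is the distance from the TCP to the fingertips, in mm); x points along the fingers, z is the direction in which the jaws open and shut, and the axes are right-handed (so a half turn about x gives the same grasp; the last joint's range is limited). The gripper opens to 85 mm and grips with 20 to 120 N. Pads are 22 mm wide; open, the fingers measure 114 mm over their backs; the gripper's body (76 mm by 85 mm) begins 54 mm behind the grasp point. The pads swing forward as they close: fully open they stand 13 mm farther back than shut.
Start: joints at [-1.359, 0.381, 1.297, -0, 1.464, -0.215], TCP at [227.67, -500.646, 250.322] pointing down, gripper open.
Joint ranges: [-3.11, 3.11], [-0.89, 2.33], [0.22, 2.48], [-1.42, 4.56], [0.17, 2.85], [-2.88, 2.88]. Speed limits (rad/s): [2.39, 2.39, 3.14, 3.14, 3.14, 3.14].

## Interface

Orientations are given as a rotation vector (axis times angle).
In Python, from workcell import robot, optics gives the robot as it stands. The module is installed in compiled form; this text tells all that it offers.
- The arm moves only by the tool send_rows, never from a script. Its argument "series" is a list that holds one entry, the list of rows, each a list of 5 numbers: the shift along the tool's x, y, z in m, then the turn about the tool's x in rad, then the gripper's target within -1 to 1 (shut at 1, half-way at 0, fully open at -1). In form: [[[dx, dy, dz, spin, gripper], ...]]. A call has 1 to 10 rows; each row shifts and turns the commanded pose from where the row before left it, along the tool's axes as they then stand; what a row does not reach is not made up. A row lasts 1/12 s, in which the tool goes at most 41.7 mm and 7.16 degrees, less where a joint would pass 70% of its speed; a pose out of reach is approached as far as the arm can. A call is refused whole if a number of a shift passes 0.0417 or a number of a turn 0.125, either way. A call with a gripper value outside its range is refused whole. The fingers move at their own pace and stop on an object; "grip_force" is the grip in N (left out, the last holds). Time passes only in rows, so rows that do not move let the fingers close. It gives the time, the measured TCP pose, the force and the opening at its end, in the units of the state.
- robot.observe(): the state, without advancing time (a new reading comes with each control period).
- optics.capture(name): name is "side" or "top"; returns a dict with "pixels" (400x640x3 uint8, blue, green, red), "range_z" (400x640 float32, mm along the optical axis (not along the pixel's ray), 0 where there is no reading), "fx", "fy", "cx", "cy" (pixels), "R" (3x3) and "t" (3): a world point X has camera coordinates R X + t. Camera axes: x right, y down, z forward; pixel columns grow to the right and rows downward; lengths in mm; the calibration is good to about 2 mm. A picture is of the moment at which its call begins.
- robot.sign_off(): hands the job in, once; it reports no verdict.
The state is a dict: "clock": time; "joints": joint angles; "qd": joint speeds; "joint_efforts": joint torques, N m; "tcp_pos": TCP position; "tool_rot": TCP orientation; "wrist_force": force on the tool from outside, world axes, zero at the start; "ft_torque": the same for the moment, N m; "opening": finger opening in mm.
Only numpy, scipy, OpenCV 4.12 (cv2) and the standard library are available. Lean on these libraries where they do the work, as an engineer would, in place of code of your own. Each camera call takes 0.05 s, during which the arm holds its last target. There are 200 camera calls.

## Working session

There is one attempt and no reset: what is moved stays moved. The work goes in short steps, Python scripts to look and compute and a tool call to move; the robot and the scene stay as the last step left them, time stands still between calls to the robot, and variables do not carry over. Pictures are saved under pics/ and viewed, about 12 in all and at most 16, crops included, and the job is handed in when it is done.

Besides the shell and the picture viewer there is one more tool, called after "Emit:" as name(argument=value, ...), one argument or row to a line, values as JSON. send_rows: Moves the arm, as the interface text tells. Its arguments: {"type":"object","properties":{"series":{"type":"array","items":{"type":"array","items":{"type":"array","items":{"type":"number"}}}},"grip_force":{"type":"number"}},"required":["series"]}

```bash
mkdir -p pics; python3 - <<'E'
from workcell import robot, optics
import cv2,numpy as np
for n in("top","side"):
    c=optics.capture(n); cv2.imwrite(f"pics/{n}0.png",c["pixels"]); np.savez(f"{n}0.npz",**c)
    print(n,c["fx"],c["cx"],c["cy"],c["R"].round(3).tolist(),c["t"])
print(robot.observe())
E
```

```text
top 371.1233649407306 315.6835991602553 208.31961646400035 [[0.014, -1.0, 0.013], [-0.997, -0.015, -0.07], [0.071, -0.012, -0.997]] [ -4.22676444 600.79523585 901.0686786 ]
side 488.8482199705135 323.14018726291795 201.09846458069052 [[0.997, -0.073, 0.014], [-0.04, -0.676, -0.735], [0.063, 0.733, -0.677]] [-616.33770642   60.35876797 1055.35605431]
{'clock': 0.1, 'joints': array([-1.35931217e+00,  3.81106473e-01,  1.29814347e+00,  7.46410395e-06,
        1.46365255e+00, -2.15305282e-01]), 'qd': array([ 0.00121886, -0.00076656, -0.00220936,  0.00025654, -0.00055072,
       -0.00047673]), 'joint_efforts': array([ 4.23410616e-03, -4.49221087e+01, -2.31657743e+01, -1.94212107e-04,
        3.70412847e-03,  1.31042304e-05]), 'tcp_pos': array([ 227.61688441, -500.42066697,  249.79941305]), 'tool_rot': array([ 0.89022804,  1.38233689, -0.88869467]), 'wrist_force': array([ 0.47835793,  0.08946134, -0.86794408]), 'ft_torque': array([ 0.02401031,  0.00451606, -0.00127383]), 'opening': 85.43886232206748}
```

View pics/top0.png

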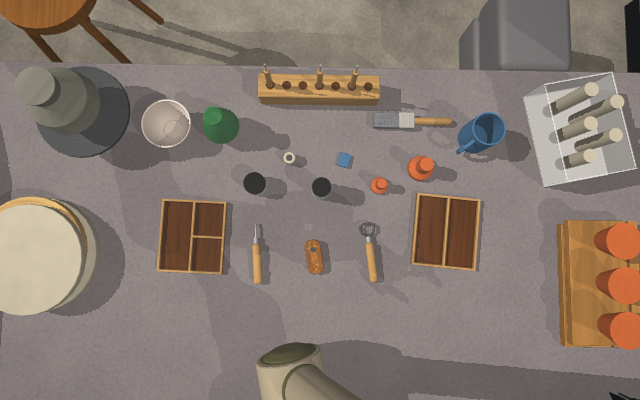

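View pics/side0.png

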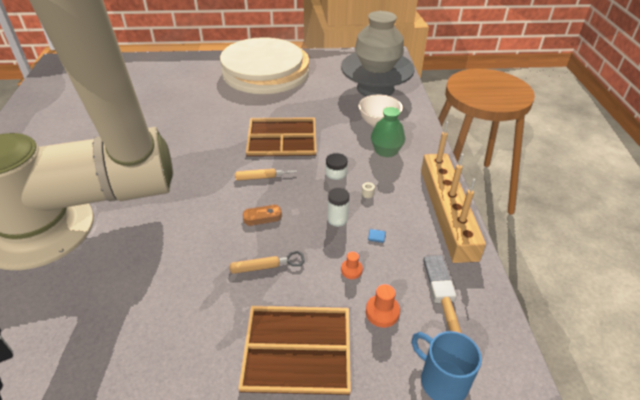

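The candidates, by pixel in the top view:
- **Loop tool:** (370,250), with the needle tool at (257,255) as the lookalike.
- **Stamp:** (380,186) and (421,168).
- **Squat and tall jar:** (254,183) and (321,187). The side view shows the left one is squat.
- **Trays:** three-compartment at (192,236), two-compartment at (447,232).

I'll check these in one crop and measure them from depth.

```bash
cat > h.py <<'E'
import numpy as np,cv2
from workcell import robot,optics
from scipy.spatial.transform import Rotation as Ro
def cloud(c):
    z=c["range_z"].astype(float); v,u=np.mgrid[:z.shape[0],:z.shape[1]]
    P=np.stack([(u-c["cx"])/c["fx"]*z,(v-c["cy"])/c["fy"]*z,z],-1)
    W=(P-c["t"])@c["R"]; W[z==0]=np.nan
    return W
def rowmsg(x,y,z,th=None):
    """needed tool shift (mm) and spin (rad) to TCP x,y,z with jaw axis at world angle th (mod pi)"""
    s=robot.observe(); M=Ro.from_rotvec(s["tool_rot"]).as_matrix()
    d=M.T@(np.array([x,y,z])-s["tcp_pos"]); a=np.arctan2(M[1,2],M[0,2])
    sp=None if th is None else -((th-a+np.pi/2)%np.pi-np.pi/2)
    print("tcp",s["tcp_pos"].round(1),"M",M.round(3).tolist(),"jaw",round(a,3),"q6",s["joints"][5].round(2),"shift tool",d.round(1),"spin",sp)
E
python3 - <<'E'
from h import *
c=dict(np.load("top0.npz")); im=c["pixels"]
cv2.imwrite("pics/crop1.png",cv2.resize(im[140:300,150:490],None,fx=2.3,fy=2.3,interpolation=cv2.INTER_CUBIC))
W=cloud(c)
print("table z",[np.nanmedian(W[r-3:r+4,q-3:q+4,2]).round(1) for r,q in((210,290),(280,340),(170,240),(250,400))])
B=dict(loop=(358,222,384,285),needle=(247,222,268,288),rib=(300,236,328,278),squat=(238,168,270,200),tall=(306,172,334,202),st1=(369,175,391,196),st2=(406,153,437,183),three=(153,194,230,278),two=(408,190,484,273))
for k,(a,b,d,e) in B.items():
    Q=W[b:e,a:d].reshape(-1,3); 
    for lo in (4,9,15,30):
        q=Q[Q[:,2]>lo]
        if len(q)<8: continue
        r=cv2.minAreaRect(q[:,:2].astype(np.float32)); print(k,lo,len(q),"zmax",q[:,2].max().round(1),"med",np.median(q[:,:2],0).round(1),"rect",np.round(r[0],1),np.round(r[1],1),round(r[2],1))
E
```

```text
table z [np.float64(0.8), np.float64(1.0), np.float64(0.4), np.float64(1.0)]
loop 4 492 zmax 24.2 med [ 489.5 -132.1] rect [ 494.4 -136.3] [150.   61.2] 1.0
loop 9 457 zmax 24.2 med [ 487.4 -132.1] rect [ 494.4 -127.2] [148.8  38.1] 3.3
loop 15 319 zmax 24.2 med [ 472.7 -133.9] rect [ 494.5 -129. ] [148.2  33.4] 3.4
needle 4 414 zmax 26.8 med [471.2 149. ] rect [485.5 149.8] [154.5  50.3] 1.3
needle 9 379 zmax 26.8 med [469. 149.] rect [487.5 150.9] [145.3  20.9] 3.7
needle 15 318 zmax 26.8 med [466.3 149. ] rect [471.2 149.6] [112.6  20. ] 3.0
rib 4 537 zmax 24.0 med [480.6   7.5] rect [481.9   8.2] [65.8 95.7] 88.9
rib 9 518 zmax 24.0 med [480.6   8.2] rect [481.6   8.2] [84.8 39.6] 10.4
rib 15 504 zmax 24.0 med [480.6   7.5] rect [481.6   8.2] [84.7 39.4] 10.2
squat 4 449 zmax 48.3 med [658.3 155.1] rect [664.5 162.9] [77.4 78.4] 2.0
squat 9 418 zmax 48.3 med [658.5 155.3] rect [659.7 156.2] [52.6 52.5] 34.7
squat 15 413 zmax 48.3 med [658.5 155.6] rect [659.7 156.2] [52.6 52.5] 34.7
squat 30 391 zmax 48.3 med [658.8 156. ] rect [659.7 156.3] [52.6 52.4] 34.7
tall 4 345 zmax 80.4 
[... 675 characters left out ...]
4 zmax 70.9 med [ 702.4 -250. ] rect [ 705.8 -254.5] [61.9 54.5] 30.1
st2 15 492 zmax 70.9 med [ 702.7 -250.5] rect [ 706.  -254.9] [61.9 53.7] 30.1
st2 30 233 zmax 70.9 med [ 705.3 -254. ] rect [ 707.8 -257.7] [33.1 34.2] 70.1
three 4 3669 zmax 19.4 med [526.8 312. ] rect [530.9 317.2] [205.1 192. ] 0.9
three 9 861 zmax 19.4 med [525.9 311.8] rect [527.8 312.8] [161.3 180.1] 87.9
three 15 85 zmax 19.4 med [526.7 312.4] rect [527.9 312.1] [159.3 179.3] 88.1
two 4 3167 zmax 17.9 med [ 548.5 -323. ] rect [ 549.1 -323.3] [186.4 209.1] 88.4
two 9 772 zmax 17.9 med [ 547.8 -322.1] rect [ 548.5 -322.7] [162. 180.] 85.1
two 15 50 zmax 17.9 med [ 531.1 -319. ] rect [ 547.7 -321.8] [159.  177.3] 84.6
```

View pics/crop1.png

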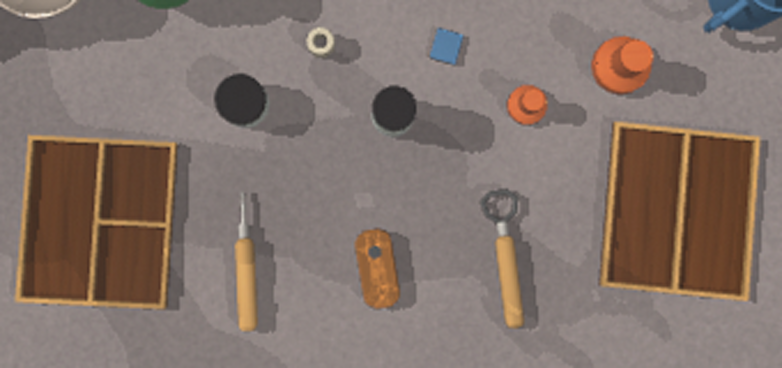

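The crop settles the choices:
- **Stamp:** the smaller one at (380,186) has a knob of about 23 mm and stands about 46–50 mm high. The other is about 68 mm high.
- **Loop tool:** (370,250).
- **Squat jar:** (254,183).
- **Tall jar:** (321,187).

Next I'll refine the positions by intersecting pixel rays with planes at the known heights.

```bash
cat >> h.py <<'E'
def onplane(c,uv,h):
    uv=np.atleast_2d(uv).astype(float); d=np.c_[(uv[:,0]-c["cx"])/c["fx"],(uv[:,1]-c["cy"])/c["fy"],np.ones(len(uv))]@c["R"]
    o=-c["R"].T@c["t"]; return (o+d*((h-o[2])/d[:,2])[:,None])[:,:2]
def boxpts(c,W,b,lo,h,hi=999):
    a,t,d,e=b; S=W[t:e,a:d,2]; v,u=np.nonzero((S>lo)&(S<hi)); return onplane(c,np.c_[u+a,v+t],h)
def tray(c,W,b,three):
    from scipy.optimize import minimize
    a,t,d,e=b; hsv=cv2.cvtColor(c["pixels"],cv2.COLOR_BGR2HSV)[t:e,a:d]
    m=(hsv[...,2]>140)&(hsv[...,1]>80)&(hsv[...,0]<25); v,u=np.nonzero(m); P=onplane(c,np.c_[u+a,v+t],12)
    def f(p):
        cs,sn=np.cos(p[2]),np.sin(p[2]); x,y=((P-p[:2])@np.array([[cs,-sn],[sn,cs]])).T
        D=[np.hypot(abs(x)-87.5,np.maximum(abs(y)-80,0)),np.hypot(abs(y)-77.5,np.maximum(abs(x)-90,0)),np.hypot(y,np.maximum(abs(x)-90,0))]
        if three: D.append(np.hypot(x,np.maximum(y,0)))
        return np.minimum(np.min(D,0),12).mean()
    r=min((minimize(f,[*P.mean(0),w],method="Nelder-Mead") for w in(-.1,-.05,0)),key=lambda r:r.fun); return r.x,r.fun,len(P)
E
python3 - <<'E'
from h import *
c=dict(np.load("top0.npz")); W=cloud(c)
print(robot.tcp_to_tips)
print("three",tray(c,W,(153,194,230,278),True)); print("two",tray(c,W,(408,190,484,273),False))
for k,b,lo,h in(("squat",(238,168,270,200),30,42),("tall",(306,172,334,202),60,75),("stampknob",(369,175,391,196),36,46),("rib",(300,236,328,278),11,18),("loop",(358,222,384,285),9,18),("handle",(358,247,384,285),12,18)):
    p=boxpts(c,W,b,lo,h); r=cv2.minAreaRect(p.astype(np.float32)); w,V=np.linalg.eigh(np.cov(p.T)); ax=V[:,1]*np.sign(V[0,1])
    print(k,len(p),p.mean(0).round(1),"rect",np.round(r,1) if 0 else (np.round(r[0],1),np.round(r[1],1),round(r[2],1)),"pca",np.arctan2(ax[1],ax[0]).round(3),"xrange",np.ptp(p@ax).round(1),(p@ax-p.mean(0)@ax).min().round(1))
# side cross-check of jar lids / stamp
c=dict(np.load("side0.npz")); 
print("side: squat lid",onplane(c,(337,162),42),"tall lid",onplane(c,(339,197),75),"knob top",onplane(c,(352.5,257),46))
cv2.imwrite("pics/side_crop.png",cv2.resize(c["pixels"][140:300,220:420],None,fx=3.5,fy=3.5,interpolation=cv2.INTER_CUBIC))
rowmsg(470,-134,150,np.pi/2)
E
```

```text
19.0
three (array([ 5.28183063e+02,  3.13052974e+02, -3.63695053e-02]), np.float64(1.266630893334975), 749)
two (array([ 5.48706755e+02, -3.22253313e+02, -8.85171791e-02]), np.float64(1.6533292904073469), 853)
squat 391 [659.2 156.2] rect (array([659.5, 156.5]), array([53.8, 51.6]), 46.0) pca 0.864 xrange 54.2 -26.7
tall 300 [647.4  -6.2] rect (array([647.4,  -6.7]), array([42.6, 42.3]), 0.9) pca -0.377 xrange 46.6 -23.1
stampknob 79 [ 662.  -153.7] rect (array([ 662. , -153.4]), array([22.3, 22.7]), 45.3) pca -1.068 xrange 24.1 -11.8
rib 518 [481.6   8.2] rect (array([481.7,   8.2]), array([84.4, 39.5]), 10.3) pca 0.184 xrange 84.5 -42.1
loop 457 [ 490.6 -131.5] rect (array([ 494.4, -126.4]), array([148.3,  38.1]), 3.5) pca 0.131 xrange 148.4 -70.5
handle 288 [ 464.6 -135.1] rect (array([ 464.5, -135.2]), array([88.1, 20.2]), 7.9) pca 0.135 xrange 88.1 -44.2
side: squat lid [[661.40391601 143.51904602]] tall lid [[649.33434855 -17.64145641]] knob top [[ 662.80370017 -160.07805095]]
tcp [ 227.6 -500.4  249.8] M [[-0.0, 0.91, 0.414], [0.001, 0.414, -0.91], [-1.0, 0.0, -0.001]] jaw -1.144 q6 -0.22 shift tool [ 100.2  372.3 -233.1] spin 0.426788818191687
```

View pics/side_crop.png

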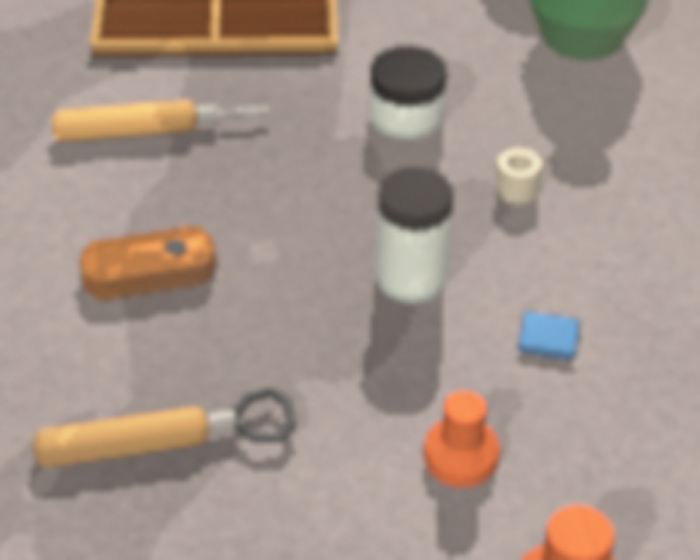

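Emit:
send_rows(
  series=[
    [[0.03,0,0,0.0973,-1],[0.03,0,0,0.0973,-1],[0.03,0,0,0.0974,-1],[0,0.0245,-0.0275,0,-1],[0,0.0245,-0.0275,0,-1],[0,0.0245,-0.0275,0,-1],[0,0.0245,-0.0275,0,-1],[0,0.0245,-0.0275,0,-1],[0,0.0245,-0.0275,0,-1],[0,0.0245,-0.0275,0,0]],
  ],
  grip_force=40,
)

```text
clock: 0.93
tcp_pos: [372.3, -285.1, 160.2]
tool_rot: [1.11, 1.27, -1.11]
wrist_force: [0.8, -1.3, 0.1]
opening: 75.4
```

Emit:
send_rows(
  series=[
    [[0,0.0245,-0.0275,0,0],[0,0.0245,-0.0275,0,0],[0,0.0245,-0.0275,0,0],[0,0.0245,-0.0275,0,0],[0,0.0245,-0.0275,0,0],[0.03,0,0,0,0],[0,0,0,0,0],[0,0,0,0,0]],
  ],
)

```text
clock: 1.6
tcp_pos: [474.0, -133.8, 129.6]
tool_rot: [1.109, 1.274, -1.11]
wrist_force: [-0.8, 0.4, 0.2]
opening: 42.7
```

```bash
python3 -c "
from h import *
rowmsg(475.4,-133.6,23,.135+np.pi/2)"
```

```text
tcp [ 474.  -133.8  129.6] M [[-0.003, 0.991, 0.135], [0.002, 0.135, -0.991], [-1.0, -0.003, -0.002]] jaw -1.435 q6 0.92 shift tool [106.6   1.8   0.2] spin 0.0003683405826224728
```

Emit:
send_rows(
  series=[
    [[0.035,0.0015,0,0,0],[0.035,0,0,0,0],[0.025,0,0,0,0.1],[0.01,0,0,0,0.2],[0,0,0,0,1],[0,0,0,0,1],[0,0,0,0,1],[0,0,0,0,1],[0,0,0,0,1]],
  ],
)

```text
clock: 2.35
tcp_pos: [476.5, -134.3, 26.4]
tool_rot: [1.11, 1.268, -1.109]
wrist_force: [0.4, 0.7, -0.5]
opening: 18.4
```

Emit:
send_rows(
  series=[
    [[0,0,0,0,1],[-0.02,0,0,0,1],[-0.03,0,0,0,1],[-0.03,0,0,0,1],[0,0,0,0,1]],
  ],
)

```text
clock: 2.77
tcp_pos: [478.1, -134.9, 110.3]
tool_rot: [1.109, 1.261, -1.106]
wrist_force: [1.2, -0.3, 0.4]
opening: 18.7
```

```bash
python3 -c "
from h import *
rowmsg(532.2,-281.9,29,-.0885+np.pi/2); print(robot.observe()['opening'],robot.observe()['wrist_force'])"
```

```text
tcp [ 478.1 -134.9  110.3] M [[0.008, 0.991, 0.135], [-0.005, 0.135, -0.991], [-1.0, 0.007, 0.006]] jaw -1.436 q6 0.92 shift tool [ 82.4  33.2 152.5] spin 0.2236185730439173
18.672612019053837 [ 1.23126983 -0.32411622  0.43906142]
```

Emit:
send_rows(
  series=[
    [[0,0,0,0.1118,1],[0,0,0,0.1118,1],[0,0.0134,0.0283,0,1],[0,0.0134,0.0283,0,1],[0,0.0134,0.0283,0,1],[0,0.0134,0.0283,0,1],[0,0.0134,0.0283,0,1],[0.02,0,0,0,1],[0,0,0,0,1],[0,0,0,0,1]],
  ],
)

```text
clock: 3.6
tcp_pos: [529.6, -280.1, 84.3]
tool_rot: [1.275, 1.169, -1.275]
wrist_force: [0.3, 0.8, -0.3]
opening: 19.0
```

```bash
python3 -c "
from h import *
rowmsg(532.2,-281.9,29,-.0885+np.pi/2); o=robot.observe(); print(o['opening'],o['wrist_force'])
c=optics.capture('top'); cv2.imwrite('pics/t1.png',cv2.resize(c['pixels'][160:310,310:510],None,fx=4,fy=4,interpolation=cv2.INTER_CUBIC))"
```

```text
tcp [ 529.6 -280.1   84.3] M [[-0.003, 0.996, -0.089], [0.002, -0.089, -0.996], [-1.0, -0.003, -0.002]] jaw -1.66 q6 0.98 shift tool [55.3  3.   1.7] spin -0.0003959026907098817
18.958632304572678 [ 0.30604257  0.78305305 -0.32075629]
```

View pics/t1.png

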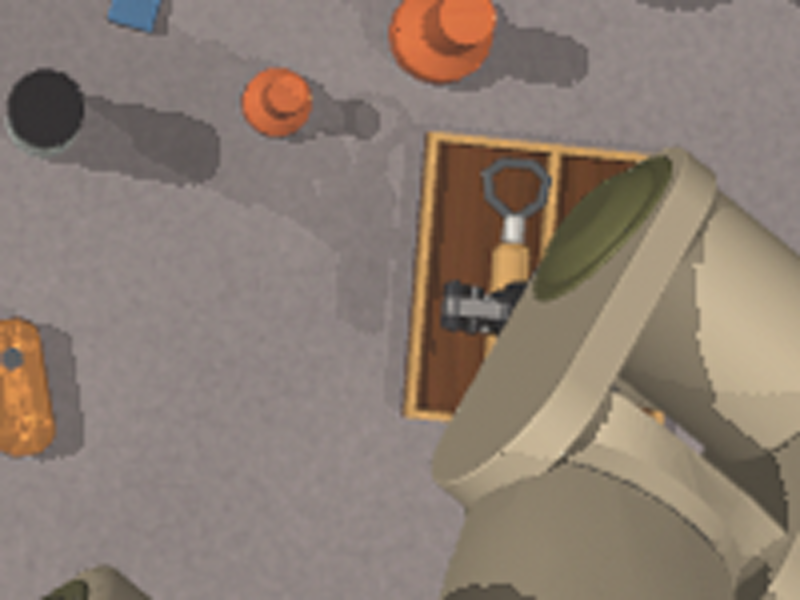

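The loop tool is held at (515,230 in the crop) and lines up with the compartment, so I'll lower and release it.

Emit:
send_rows(
  series=[
    [[0.02,0.003,0.0017,0,1],[0.02,0,0,0,1],[0.009,0,0,0,1],[0.005,0,0,0,1],[0,0,0,0,1],[0,0,0,0,0.2],[0,0,0,0,0.2],[0,0,0,0,0.2],[0,0,0,0,0.2]],
  ],
)

```text
clock: 4.4
tcp_pos: [533.4, -282.9, 32.1]
tool_rot: [1.274, 1.165, -1.274]
wrist_force: [-0.1, -0.1, 0.9]
opening: 34.1
```

Emit:
send_rows(
  series=[
    [[-0.02,0,0,0,0.2],[-0.04,0,0,0,0.2],[-0.04,0,0,0,-1],[-0.02,0,0,0,-1],[0,0,0,0,-1]],
  ],
)

```text
clock: 4.82
tcp_pos: [534.7, -283.9, 157.0]
tool_rot: [1.274, 1.156, -1.271]
wrist_force: [0.4, 0.0, -0.2]
opening: 68.9
```

```bash
python3 -c "
from h import *
rowmsg(659.5,156.5,34,0.0); rowmsg(659.5,156.5,34,-1.3);o=robot.observe(); print(o['opening'],o['wrist_force'],o['joints'])"
```

```text
tcp [ 534.7 -283.9  157. ] M [[0.008, 0.996, -0.089], [-0.006, -0.089, -0.996], [-1.0, 0.008, 0.006]] jaw -1.659 q6 0.98 shift tool [ 121.2   84.3 -450.4] spin 1.4820950157489001
tcp [ 534.7 -283.9  157. ] M [[0.008, 0.996, -0.089], [-0.006, -0.089, -0.996], [-1.0, 0.008, 0.006]] jaw -1.659 q6 0.98 shift tool [ 121.2   84.3 -450.4] spin -0.35949763784089317
68.92004486906055 [ 0.38954958  0.0125701  -0.17010275] [-6.83450477e-01  5.49872376e-01  1.28992178e+00  2.30307291e-05
  1.29178320e+00  9.76017694e-01]
```

Emit:
send_rows(
  series=[
    [[0,0.007,-0.0375,0,-1],[0,0.007,-0.0375,0,-1],[0,0.007,-0.0375,0,-1],[0,0.007,-0.0375,0,-1],[0,0.007,-0.0375,0,-1],[0,0.007,-0.0375,0,-1],[0,0.007,-0.0375,0,-1],[0,0.007,-0.0375,0,-1],[0,0.007,-0.0375,0,-1],[0,0.007,-0.0375,0,-1]],
  ],
)

```text
clock: 5.65
tcp_pos: [636.1, 86.5, 150.7]
tool_rot: [1.274, 1.167, -1.275]
wrist_force: [0.6, -0.8, -0.8]
opening: 85.5
```

Emit:
send_rows(
  series=[
    [[0,0.007,-0.0375,0,-1],[0,0.007,-0.0375,0,-1],[0.02,0,0,0,-1],[0,0,0,0,-1],[0,0,0,0,-1]],
  ],
)

```text
clock: 6.07
tcp_pos: [655.9, 157.8, 129.9]
tool_rot: [1.272, 1.168, -1.277]
wrist_force: [-0.1, -0.5, 1.0]
opening: 85.3
```

```bash
python3 -c "
from h import *
rowmsg(659.5,156.5,32);
c=optics.capture('top'); cv2.imwrite('pics/t2.png',cv2.resize(c['pixels'][130:310,210:510],None,fx=2.6,fy=2.6,interpolation=cv2.INTER_CUBIC))"
```

```text
tcp [655.9 157.8 129.9] M [[-0.004, 0.996, -0.088], [-0.0, -0.088, -0.996], [-1.0, -0.004, 0.001]] jaw -1.659 q6 1.72 shift tool [97.9  4.   0.9] spin None
```

View pics/t2.png

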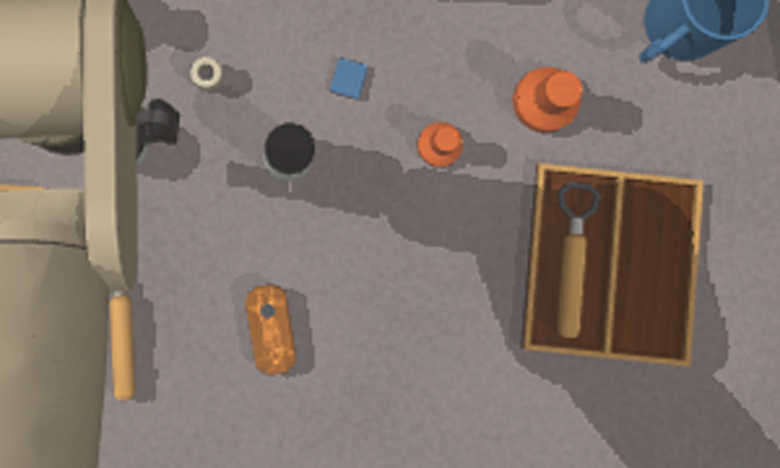

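The loop tool lies flat and aligned in the left compartment, at crop (575,260). Next is the squat jar.

Emit:
send_rows(
  series=[
    [[0.03,0.004,0.0009,0,-1],[0.03,0,0,0,-1],[0.025,0,0,0,-1],[0.012,0,0,0,-1],[0,0,0,0,0],[0,0,0,0,0],[0,0,0,0,0],[0,0,0,0,0.2],[0,0,0,0,0.2]],
  ],
)

```text
clock: 6.87
tcp_pos: [661.8, 156.6, 36.8]
tool_rot: [1.277, 1.163, -1.271]
wrist_force: [-0.1, -1.4, 7.8]
opening: 52.3
```

```bash
python3 -c "
from h import *
rowmsg(659.5,156.5,32);o=robot.observe(); print(o['opening'],o['wrist_force'])
a=-.0885;t=np.array([548.7,-322.25])+np.array([38.75*np.sin(a),-38.75*np.cos(a)]);print(t); rowmsg(*t,150)"
```

```text
tcp [661.8 156.6  36.8] M [[0.004, 0.996, -0.089], [0.0, -0.089, -0.996], [-1.0, 0.004, -0.0]] jaw -1.66 q6 1.72 shift tool [ 4.8 -2.3  0.3] spin None
52.26444352733935 [-0.11724249 -1.43702056  7.84208195]
[ 545.27509987 -360.84834918]
tcp [661.8 156.6  36.8] M [[0.004, 0.996, -0.089], [0.0, -0.089, -0.996], [-1.0, 0.004, -0.0]] jaw -1.66 q6 1.72 shift tool [-113.7  -69.6  525.7] spin None
```

Emit:
send_rows(
  series=[
    [[0,0,0,0,1],[-0.02,0,0,0,1],[-0.03,0,0,0,1],[-0.035,0,0,0,1],[-0.03,0,0,0,1],[0,-0.003,0.015,0,1],[0,-0.005,0.0375,0,1],[0,-0.005,0.0375,0,1],[0,-0.005,0.0375,0,1],[0,-0.005,0.0375,0,1]],
  ],
)

```text
clock: 7.7
tcp_pos: [622.5, -6.9, 150.3]
tool_rot: [1.274, 1.165, -1.273]
wrist_force: [1.1, 0.1, -0.3]
opening: 52.7
```

Emit:
send_rows(
  series=[
    [[0,-0.005,0.0375,0,1],[0,-0.005,0.0375,0,1],[0,-0.005,0.0375,0,1],[0,-0.005,0.0375,0,1],[0,-0.005,0.0375,0,1],[0,-0.005,0.0375,0,1],[0,-0.005,0.0375,0,1],[0,-0.005,0.0375,0,1],[0,-0.005,0.03,0,1],[0,-0.002,0.015,0,1]],
  ],
)

```text
clock: 8.53
tcp_pos: [544.4, -348.7, 150.0]
tool_rot: [1.276, 1.163, -1.277]
wrist_force: [0.6, 0.4, -1.2]
opening: 52.4
```

Emit:
send_rows(
  series=[
    [[0.02,0,0,0,1],[0.01,0,0,0,1],[0,0,0,0,1],[0,0,0,0,1]],
  ],
)

```text
clock: 8.87
tcp_pos: [545.9, -344.0, 119.3]
tool_rot: [1.274, 1.168, -1.274]
wrist_force: [-0.3, 0.1, -0.7]
opening: 52.4
```

```bash
python3 -c "
from h import *
rowmsg(545.3,-360.8,40.8);o=robot.observe(); print(o['opening'],o['wrist_force'])"
```

```text
tcp [ 545.9 -344.   119.3] M [[-0.001, 0.996, -0.088], [0.001, -0.088, -0.996], [-1.0, -0.001, -0.001]] jaw -1.658 q6 0.91 shift tool [78.5  0.9 16.9] spin None
52.43106990811455 [-0.26032407  0.07764898 -0.7113363 ]
```

Emit:
send_rows(
  series=[
    [[0,0.0009,0.0169,0,1],[0.025,0,0,0,1],[0.025,0,0,0,1],[0.015,0,0,0,1],[0.008,0,0,0,1],[0,0,0,0,1],[0,0,0,0,1]],
  ],
)

```text
clock: 9.45
tcp_pos: [545.8, -361.9, 47.5]
tool_rot: [1.274, 1.165, -1.273]
wrist_force: [0.2, 0.4, 0.7]
opening: 53.1
```

```bash
python3 -c "
from h import *
rowmsg(545.3,-360.8,40.8);o=robot.observe(); print(o['opening'],o['wrist_force'])
c=optics.capture('side'); cv2.imwrite('pics/s2.png',cv2.resize(c['pixels'][200:400,200:420],None,fx=3,fy=3,interpolation=cv2.INTER_CUBIC))"
```

```text
tcp [ 545.8 -361.9   47.5] M [[0.001, 0.996, -0.088], [-0.001, -0.088, -0.996], [-1.0, 0.001, 0.001]] jaw -1.659 q6 0.89 shift tool [ 6.7 -0.6 -1. ] spin None
53.05567528967929 [0.2154125  0.38288445 0.72148473]
```

View pics/s2.png

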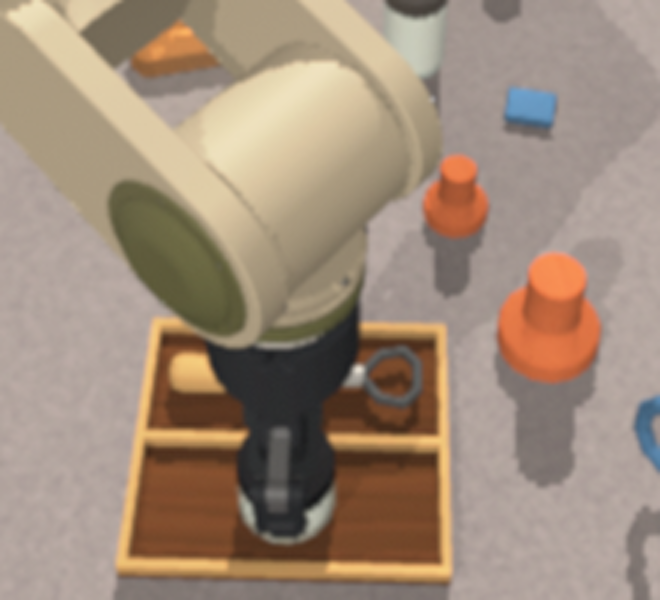

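The jar is held and centred over the near compartment (285,500). I'll lower it gently.

Emit:
send_rows(
  series=[
    [[0.003,0,0,0,1],[0.002,0,0,0,1],[0,0,0,0,1],[0,0,0,0,1]],
  ],
)

```text
clock: 9.83
tcp_pos: [545.1, -362.0, 41.5]
tool_rot: [1.274, 1.166, -1.274]
wrist_force: [-0.5, 0.1, -1.4]
opening: 52.9
```

Emit:
send_rows(
  series=[
    [[0.0015,0,0,0,1],[0,0,0,0,1],[0,0,0,0,1]],
  ],
)

```text
clock: 10.08
tcp_pos: [545.2, -362.1, 40.8]
tool_rot: [1.274, 1.165, -1.274]
wrist_force: [-3.2, 0.9, 3.8]
opening: 52.4
```

Emit:
send_rows(
  series=[
    [[0,0,0,0,-0.4],[0,0,0,0,-0.6],[0,0,0,0,-0.6],[0,0,0,0,-0.6],[-0.02,0,0,0,-0.6],[-0.04,0,0,0,-0.6],[-0.04,0,0,0,-0.6],[-0.02,0,0,0,-0.4],[0,0,0,0,-0.4]],
  ],
)

```text
clock: 10.83
tcp_pos: [546.5, -363.2, 165.6]
tool_rot: [1.273, 1.156, -1.272]
wrist_force: [0.7, -0.0, 0.4]
opening: 59.5
```

```bash
python3 -c "
from h import *
rowmsg(481.6,8.2,28,.184+np.pi/2);o=robot.observe(); print(o['opening'],o['wrist_force'])"
```

```text
tcp [ 546.5 -363.2  165.6] M [[0.007, 0.996, -0.089], [-0.007, -0.089, -0.996], [-1.0, 0.008, 0.006]] jaw -1.659 q6 0.89 shift tool [ 134.5  -98.6 -365. ] spin -0.27269224130078307
59.505256832196835 [ 0.73235843 -0.00331165  0.4010026 ]
```

Emit:
send_rows(
  series=[
    [[0,0,0,-0.0909,-0.4],[0,0,0,-0.0909,-0.4],[0,0,0,-0.0909,-0.4],[0,0.0004,-0.0377,0,-0.4],[0,0.0004,-0.0377,0,-0.4],[0,0.0004,-0.0377,0,-0.4],[0,0.0004,-0.0377,0,-0.4],[0,0.0004,-0.0377,0,-0.4],[0,0.0004,-0.0377,0,-0.4],[0,0.0004,-0.0377,0,-0.4]],
  ],
)

```text
clock: 11.67
tcp_pos: [498.6, -100.2, 159.0]
tool_rot: [1.073, 1.292, -1.073]
wrist_force: [1.2, 0.9, -0.7]
opening: 59.8
```

Emit:
send_rows(
  series=[
    [[0,0.0004,-0.0377,0,-0.4],[0,0.0004,-0.0377,0,-0.4],[0.02,0.0004,-0.0377,0,-0.4],[0.035,0,0,0,-0.4],[0.02,0,0,0,-0.4],[0,0,0,0,-0.4],[0,0,0,0,-0.4]],
  ],
)

```text
clock: 12.25
tcp_pos: [479.9, 8.6, 84.7]
tool_rot: [1.072, 1.293, -1.074]
wrist_force: [0.1, -0.1, 0.3]
opening: 59.7
```

```bash
python3 -c "
from h import *
rowmsg(481.6,8.2,28,.184+np.pi/2);o=robot.observe(); print(o['opening'],o['wrist_force'])"
```

```text
tcp [479.9   8.6  84.7] M [[-0.002, 0.983, 0.183], [0.001, 0.183, -0.983], [-1.0, -0.002, -0.001]] jaw -1.387 q6 1.16 shift tool [56.7  1.8  0.8] spin -0.00010351182979562168
59.747282193980105 [ 0.08887324 -0.08327358  0.2588543 ]
```

Emit:
send_rows(
  series=[
    [[0.03,0.0018,0.0008,0,-0.4],[0.017,0,0,0,-0.4],[0.009,0,0,0,-0.4],[0,0,0,0,0.5],[0,0,0,0,0.5],[0,0,0,0,1],[0,0,0,0,1],[0,0,0,0,1]],
  ],
)

```text
clock: 12.92
tcp_pos: [482.7, 7.9, 30.3]
tool_rot: [1.073, 1.289, -1.072]
wrist_force: [-0.7, -1.0, 6.3]
opening: 38.6
```

Emit:
send_rows(
  series=[
    [[-0.02,0,0,0,1],[-0.03,0,0,0,1],[-0.03,0,0,0,1],[0,0,0,0,1],[0,0,0,0,1]],
  ],
)

```text
clock: 13.33
tcp_pos: [482.7, 8.0, 110.7]
tool_rot: [1.073, 1.287, -1.071]
wrist_force: [0.8, 0.2, -2.1]
opening: 38.1
```

```bash
python3 -c "
from h import *
a=-.0364;T=np.array([528.2,313.05]);R=np.array([[np.cos(a),-np.sin(a)],[np.sin(a),np.cos(a)]])
for p in((0,38.75),(43.75,-38.75),(-43.75,-38.75)): print(T+R@p)
rowmsg(*(T+R@(0,38.75)),33,a+np.pi/2);o=robot.observe(); print(o['opening'],o['wrist_force'])
c=optics.capture('side'); cv2.imwrite('pics/s3.png',cv2.resize(c['pixels'][140:390,210:380],None,fx=2.4,fy=2.4,interpolation=cv2.INTER_CUBIC))"
```

```text
[529.61018854 351.77433173]
[570.51083116 272.73351991]
[483.06879176 275.91781662]
tcp [482.7   8.  110.7] M [[0.004, 0.983, 0.183], [-0.001, 0.183, -0.983], [-1.0, 0.003, 0.002]] jaw -1.387 q6 1.16 shift tool [  77.6  108.7 -329.5] spin 0.22039238757764146
38.08951685689895 [ 0.80757282  0.16037951 -2.12293074]
```

View pics/s3.png

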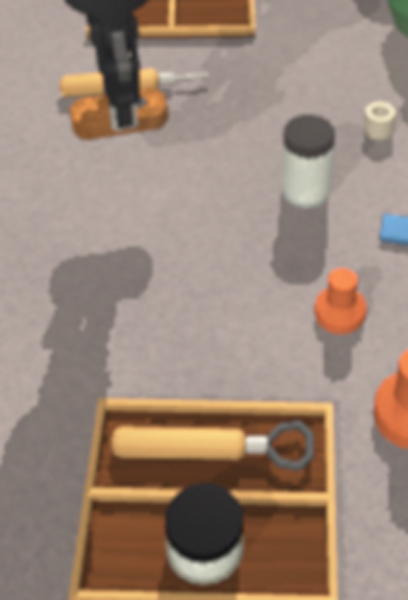

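The squat jar stands upright in its compartment (205,535) and the rib is held level. I'll carry the rib to the long compartment.

Emit:
send_rows(
  series=[
    [[0,0,0,0.1102,1],[0,0,0,0.1102,1],[0,0.0038,-0.0383,0,1],[0,0.0038,-0.0383,0,1],[0,0.0038,-0.0383,0,1],[0,0.0038,-0.0383,0,1],[0,0.0038,-0.0383,0,1],[0,0.0038,-0.0383,0,1],[0,0.0038,-0.0383,0,1],[0,0.0038,-0.0383,0,1]],
  ],
)

```text
clock: 14.22
tcp_pos: [522.9, 315.0, 107.5]
tool_rot: [1.234, 1.193, -1.239]
wrist_force: [0.7, -0.4, -0.4]
opening: 38.2
```

Emit:
send_rows(
  series=[
    [[0,0.0038,-0.0383,0,1],[0.03,0,0,0,1],[0.02,0,0,0,1],[0,0,0,0,1],[0,0,0,0,1],[0,0,0,0,1]],
  ],
)

```text
clock: 14.72
tcp_pos: [529.3, 351.1, 59.8]
tool_rot: [1.237, 1.191, -1.236]
wrist_force: [0.4, 1.0, -0.6]
opening: 38.2
```

```bash
python3 -c "
from h import *
rowmsg(529.6,351.8,34,-.0364+np.pi/2);o=robot.observe(); print(o['opening'],o['wrist_force'])"
```

```text
tcp [529.3 351.1  59.8] M [[0.0, 0.999, -0.037], [0.0, -0.037, -0.999], [-1.0, 0.0, -0.0]] jaw -1.608 q6 2.01 shift tool [25.8  0.3 -0.7] spin -0.0006567154444141465
38.243039437200345 [ 0.38818858  0.9772924  -0.64031322]
```

Emit:
send_rows(
  series=[
    [[0.015,0,-0.0005,0,1],[0.007,0,0,0,1],[0.003,0,0,0,1],[0,0,0,0,1],[0,0,0,0,1]],
  ],
)

```text
clock: 15.13
tcp_pos: [529.3, 351.8, 35.0]
tool_rot: [1.237, 1.191, -1.235]
wrist_force: [-0.2, -0.0, -1.2]
opening: 38.5
```

```bash
python3 -c "
from h import *
rowmsg(529.6,351.8,34,-.0364+np.pi/2);o=robot.observe(); print(o['opening'],o['wrist_force'])
c=optics.capture('side'); cv2.imwrite('pics/s4.png',cv2.resize(c['pixels'][100:220,220:360],None,fx=4,fy=4,interpolation=cv2.INTER_CUBIC))"
```

```text
tcp [529.3 351.8  35. ] M [[0.001, 0.999, -0.037], [0.0, -0.037, -0.999], [-1.0, 0.001, -0.0]] jaw -1.608 q6 2.01 shift tool [ 1.   0.3 -0. ] spin -0.00037821402797355574
38.5207315721167 [-0.21269221 -0.02966452 -1.23638257]
```

View pics/s4.png

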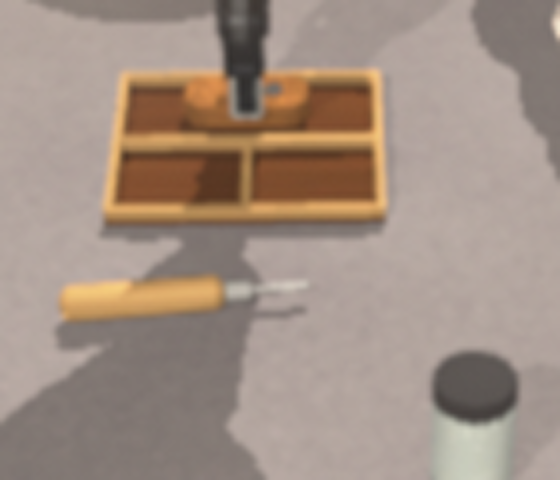

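The rib is in the far, long compartment at (245,100). I'll lower the last bit and release.

Emit:
send_rows(
  series=[
    [[0.0015,0,0,0,1],[0,0,0,0,1],[0,0,0,0,-0.1],[0,0,0,0,-0.2],[0,0,0,0,-0.2],[-0.015,0,0,0,-0.2],[-0.03,0,0,0,-0.2],[-0.04,0,0,0,-1],[-0.04,0,0,0,-1],[-0.01,0,0,0,-1]],
  ],
)

```text
clock: 16.02
tcp_pos: [530.6, 352.7, 174.5]
tool_rot: [1.243, 1.188, -1.227]
wrist_force: [1.4, 0.3, 0.2]
opening: 84.4
```

```bash
python3 -c "
from h import *
rowmsg(647.4,-6.5,50,-.0364+np.pi/2);o=robot.observe(); print(o['opening'],o['wrist_force'],o['joints'])"
```

```text
tcp [530.6 352.7 174.5] M [[0.009, 0.999, -0.036], [0.004, -0.036, -0.999], [-1.0, 0.009, -0.004]] jaw -1.607 q6 2.01 shift tool [124.2 128.6 355.2] spin 9.07768482978355e-05
84.43100255662866 [1.37528419 0.28131561 0.17209956] [4.01085984e-01 5.86477235e-01 1.16527225e+00 3.17196365e-05
 1.37962238e+00 2.00820581e+00]
```

Emit:
send_rows(
  series=[
    [[0,0.0128,0.0355,0,-1],[0,0.0128,0.0355,0,-1],[0,0.0128,0.0355,0,-1],[0,0.0128,0.0355,0,-1],[0,0.0128,0.0355,0,-1],[0,0.0128,0.0355,0,-1],[0,0.0128,0.0355,0,-1],[0,0.0128,0.0355,0,-1],[0,0.0128,0.0355,0,-1],[0,0.0128,0.0355,0,-1]],
  ],
)

```text
clock: 16.85
tcp_pos: [644.2, -9.5, 167.6]
tool_rot: [1.236, 1.192, -1.236]
wrist_force: [-0.1, 0.5, 0.2]
opening: 85.2
```

Emit:
send_rows(
  series=[
    [[0.01,0,0,0,-1],[0.01,0,0,0,-1],[0,0,0,0,-1],[0,0,0,0,-1]],
  ],
)

```text
clock: 17.18
tcp_pos: [643.3, -6.4, 147.0]
tool_rot: [1.235, 1.194, -1.236]
wrist_force: [-0.3, 0.3, -0.5]
opening: 85.5
```

```bash
python3 -c "
from h import *
rowmsg(647.4,-6.5,50,-.0364+np.pi/2);o=robot.observe(); print(o['opening'],o['wrist_force'],o['joints'])"
```

```text
tcp [643.3  -6.4 147. ] M [[-0.002, 0.999, -0.035], [0.001, -0.035, -0.999], [-1.0, -0.002, -0.0]] jaw -1.606 q6 1.41 shift tool [97.   4.3  0.1] spin 0.0011946530094597563
85.48940684787277 [-0.27229053  0.25865789 -0.4814794 ] [-1.93618483e-01  6.25900774e-01  1.17356250e+00  1.92444490e-04
  1.34409633e+00  1.41233928e+00]
```

Emit:
send_rows(
  series=[
    [[0,0.0042,0,0,-1],[0.03,0,0,0,-1],[0.035,0,0,0,-1],[0.022,0,0,0,-1],[0.01,0,0,0,-0.3],[0,0,0,0,0.1],[0,0,0,0,0.1],[0,0,0,0,0.3],[0,0,0,0,0.3],[0,0,0,0,0.3]],
  ],
)

```text
clock: 18.02
tcp_pos: [649.0, -7.8, 52.7]
tool_rot: [1.237, 1.189, -1.234]
wrist_force: [-0.1, 0.5, 5.4]
opening: 44.9
```

Emit:
send_rows(
  series=[
    [[0,0,0,0,1],[0,0,0,0,1]],
  ],
)

```text
clock: 18.18
tcp_pos: [649.0, -7.7, 52.7]
tool_rot: [1.238, 1.189, -1.234]
wrist_force: [-1.2, 1.1, 6.2]
opening: 45.1
```

```bash
python3 -c "
from h import *
rowmsg(570.5,272.7,150,-.0364+np.pi/2);o=robot.observe(); print(o['opening'],o['wrist_force'])"
```

```text
tcp [649.   -7.7  52.7] M [[0.004, 0.999, -0.037], [-0.0, -0.037, -0.999], [-1.0, 0.004, 0.0]] jaw -1.607 q6 1.41 shift tool [ -97.7  -88.4 -277.4] spin -0.00012903059025592967
45.08590749806779 [-1.20870044  1.11857024  6.23798672]
```

Emit:
send_rows(
  series=[
    [[-0.015,0,0,0,1],[-0.03,0,0,0,1],[-0.035,0,0,0,1],[-0.02,0,0,0,1],[0,-0.0055,-0.0173,0,1],[0,-0.011,-0.0347,0,1],[0,-0.011,-0.0347,0,1],[0,-0.011,-0.0347,0,1],[0,-0.011,-0.0347,0,1],[0,-0.011,-0.0347,0,1]],
  ],
)

```text
clock: 19.02
tcp_pos: [593.7, 186.6, 151.1]
tool_rot: [1.236, 1.192, -1.236]
wrist_force: [0.6, 0.5, -1.3]
opening: 45.4
```

Emit:
send_rows(
  series=[
    [[0,-0.011,-0.0347,0,1],[0,-0.011,-0.0347,0,1],[0,-0.0055,-0.0173,0,1],[0.02,0,0,0,1],[0.02,0,0,0,1],[0,0,0,0,1],[0,0,0,0,1]],
  ],
)

```text
clock: 19.6
tcp_pos: [569.9, 272.6, 110.5]
tool_rot: [1.235, 1.193, -1.238]
wrist_force: [0.6, -0.5, -2.4]
opening: 45.3
```

```bash
python3 -c "
from h import *
rowmsg(570.5,272.7,56.7,-.0364+np.pi/2);o=robot.observe(); print(o['opening'],o['wrist_force'])"
```

```text
tcp [569.9 272.6 110.5] M [[-0.002, 0.999, -0.037], [-0.001, -0.037, -0.999], [-1.0, -0.002, 0.001]] jaw -1.607 q6 1.87 shift tool [53.8  0.7 -0.2] spin -0.0001493165953476705
45.28552227333754 [ 0.60596194 -0.50579545 -2.42222104]
```

Emit:
send_rows(
  series=[
    [[0.02,0,0,0,1],[0.016,0,0,0,1],[0.01,0,0,0,1],[0.004,0,0,0,1],[0.0015,0,0,0,1],[0,0,0,0,1],[0,0,0,0,1]],
  ],
)

```text
clock: 20.18
tcp_pos: [570.8, 272.8, 60.4]
tool_rot: [1.237, 1.191, -1.235]
wrist_force: [0.2, 0.9, -2.6]
opening: 45.1
```

Emit:
send_rows(
  series=[
    [[0.0015,0,0,0,1],[0,0,0,0,1],[0,0,0,0,1]],
  ],
)

```text
clock: 20.43
tcp_pos: [570.4, 272.8, 58.1]
tool_rot: [1.236, 1.192, -1.236]
wrist_force: [0.1, -1.4, -2.6]
opening: 45.3
```

```bash
python3 -c "
from h import *
rowmsg(570.5,272.7,56.7,-.0364+np.pi/2);o=robot.observe(); print(o['opening'],o['wrist_force'])
c=optics.capture('side'); cv2.imwrite('pics/s5.png',cv2.resize(c['pixels'][90:220,220:360],None,fx=4,fy=4,interpolation=cv2.INTER_CUBIC))"
```

```text
tcp [570.4 272.8  58.1] M [[0.0, 0.999, -0.036], [0.0, -0.036, -0.999], [-1.0, 0.0, -0.0]] jaw -1.607 q6 1.87 shift tool [1.4 0.1 0.1] spin -3.8133052777666876e-05
45.31017813125431 [ 0.13319559 -1.37502546 -2.55873507]
```

View pics/s5.png

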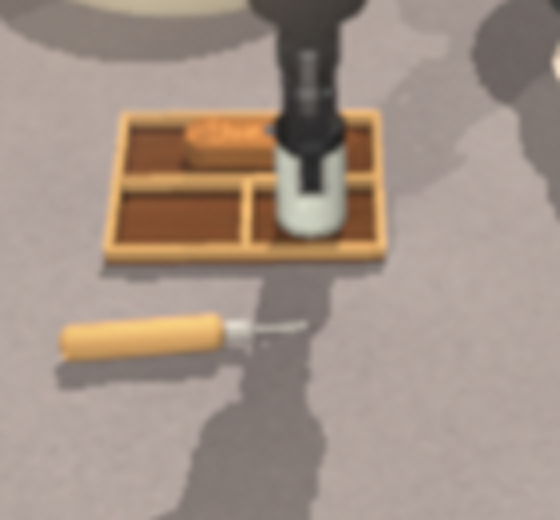

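The jar is just over the floor of the +x short compartment, at (310,200). I'll lower until the force shows contact.

Emit:
send_rows(
  series=[
    [[0.0015,0,0,0,1],[0,0,0,0,1],[0,0,0,0,1]],
  ],
)

```text
clock: 20.73
tcp_pos: [570.4, 272.8, 56.7]
tool_rot: [1.236, 1.191, -1.235]
wrist_force: [-0.9, 0.1, 2.3]
opening: 44.5
```

Emit:
send_rows(
  series=[
    [[0.001,0,0,0,1],[0,0,0,0,1],[0,0,0,0,1]],
  ],
)

```text
clock: 20.98
tcp_pos: [570.5, 272.8, 56.7]
tool_rot: [1.237, 1.191, -1.235]
wrist_force: [-4.1, -0.6, 9.3]
opening: 45.1
```

Emit:
send_rows(
  series=[
    [[0,0,0,0,0],[0,0,0,0,-0.4],[0,0,0,0,-0.4],[0,0,0,0,-0.4],[-0.02,0,0,0,-0.4],[-0.04,0,0,0,-0.4],[-0.04,0,0,0,-0.4],[-0.01,0,0,0,-0.2],[0,0,0,0,-0.2]],
  ],
)

```text
clock: 21.73
tcp_pos: [571.6, 273.2, 169.0]
tool_rot: [1.241, 1.188, -1.23]
wrist_force: [-0.4, 0.5, 0.4]
opening: 51.4
```

```bash
python3 -c "
from h import *
rowmsg(662,-153.5,43,-.0364+np.pi/2);o=robot.observe(); print(o['opening'],o['wrist_force'])"
```

```text
tcp [571.6 273.2 169. ] M [[0.007, 0.999, -0.036], [0.002, -0.036, -0.999], [-1.0, 0.007, -0.002]] jaw -1.607 q6 1.87 shift tool [125.9 105.  423.4] spin 4.726748102257261e-06
51.442883121015385 [-0.42399345  0.49179108  0.41734714]
```

Emit:
send_rows(
  series=[
    [[0,0.0088,0.0353,0,-0.2],[0,0.0088,0.0353,0,-0.2],[0,0.0088,0.0353,0,-0.2],[0,0.0088,0.0353,0,-0.2],[0,0.0088,0.0353,0,-0.2],[0,0.0088,0.0353,0,-0.2],[0,0.0088,0.0353,0,-0.2],[0,0.0088,0.0353,0,-0.2],[0,0.0088,0.0353,0,-0.2],[0,0.0088,0.0353,0,-0.2]],
  ],
)

```text
clock: 22.57
tcp_pos: [645.0, -85.0, 163.5]
tool_rot: [1.236, 1.194, -1.238]
wrist_force: [0.4, 0.0, 0.5]
opening: 51.1
```

Emit:
send_rows(
  series=[
    [[0,0.0088,0.0353,0,-0.2],[0,0.0088,0.0353,0,-0.2],[0.03,0,0,0,-0.2],[0.03,0,0,0,-0.2],[0,0,0,0,-0.2],[0,0,0,0,-0.2],[0,0,0,0,-0.2]],
  ],
)

```text
clock: 23.15
tcp_pos: [660.8, -154.2, 106.3]
tool_rot: [1.236, 1.191, -1.235]
wrist_force: [0.3, -0.0, 1.1]
opening: 51.4
```

```bash
python3 -c "
from h import *
rowmsg(662,-153.5,43,-.0364+np.pi/2);o=robot.observe(); print(o['opening'],o['wrist_force'])
c=optics.capture('top'); cv2.imwrite('pics/t6.png',cv2.resize(c['pixels'][130:310,140:440],None,fx=2.6,fy=2.6,interpolation=cv2.INTER_CUBIC))"
```

```text
tcp [ 660.8 -154.2  106.3] M [[0.001, 0.999, -0.036], [-0.0, -0.036, -0.999], [-1.0, 0.001, 0.0]] jaw -1.607 q6 1.2 shift tool [63.3  1.1 -0.8] spin 0.00043650951132967464
51.381209680263375 [ 0.3077425  -0.02876798  1.10108267]
```

View pics/t6.png

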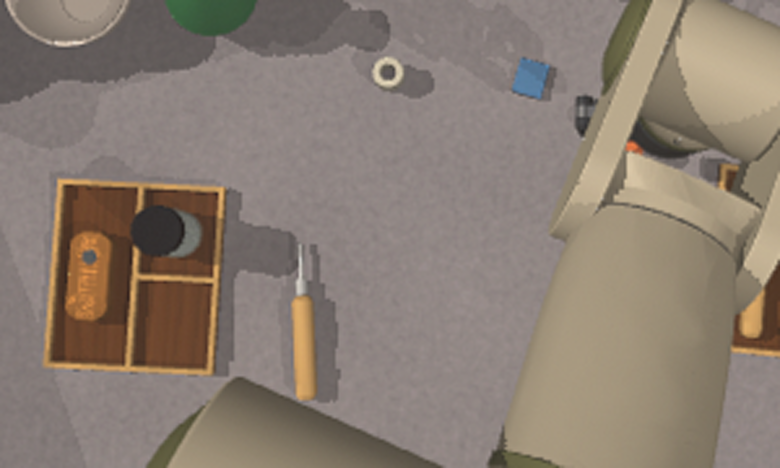

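The rib (90,275) lies flat and the tall jar stands with its base at (180,235), inside the compartment. The stamp is next.

Emit:
send_rows(
  series=[
    [[0.03,0.001,-0.0005,0,-0.2],[0.02,0,0,0,-0.2],[0.013,0,0,0,-0.2],[0,0,0,0,0],[0,0,0,0,0.6],[0,0,0,0,0.7],[0,0,0,0,0.7],[0,0,0,0,1],[0,0,0,0,1],[0,0,0,0,1]],
  ],
)

```text
clock: 24.03
tcp_pos: [662.3, -154.2, 44.5]
tool_rot: [1.237, 1.188, -1.234]
wrist_force: [0.0, 0.8, 7.4]
opening: 22.9
```

```bash
python3 -c "
from h import *
rowmsg(483.1,275.9,150,-.0364+np.pi/2);o=robot.observe(); print(o['opening'],o['wrist_force'])"
```

```text
tcp [ 662.3 -154.2   44.5] M [[0.004, 0.999, -0.036], [-0.001, -0.036, -0.999], [-1.0, 0.004, 0.001]] jaw -1.607 q6 1.2 shift tool [-106.7 -194.4 -423.1] spin -3.1005949496787366e-06
22.877448084203916 [0.0277334  0.80085617 7.4395288 ]
```

Emit:
send_rows(
  series=[
    [[-0.015,0,0,0,1],[-0.03,0,0,0,1],[-0.035,0,0,0,1],[-0.026,0,0,0,1],[0,-0.0149,-0.0325,0,1],[0,-0.0149,-0.0325,0,1],[0,-0.0149,-0.0325,0,1],[0,-0.0149,-0.0325,0,1],[0,-0.0149,-0.0325,0,1],[0,-0.0149,-0.0325,0,1]],
  ],
)

```text
clock: 24.87
tcp_pos: [578.3, 45.5, 149.1]
tool_rot: [1.237, 1.191, -1.235]
wrist_force: [0.7, 0.2, 0.2]
opening: 22.6
```

Emit:
send_rows(
  series=[
    [[0,-0.0149,-0.0325,0,1],[0,-0.0149,-0.0325,0,1],[0,-0.0149,-0.0325,0,1],[0,-0.0149,-0.0325,0,1],[0,-0.0149,-0.0325,0,1],[0,-0.0149,-0.0325,0,1],[0,-0.0149,-0.0325,0,1],[0.03,0,0,0,1],[0,0,0,0,1],[0,0,0,0,1]],
  ],
)

```text
clock: 25.7
tcp_pos: [482.8, 275.1, 118.1]
tool_rot: [1.234, 1.193, -1.238]
wrist_force: [-0.3, -0.3, -0.5]
opening: 22.8
```

```bash
python3 -c "
from h import *
rowmsg(483.1,275.9,48.5,-.0364+np.pi/2);o=robot.observe(); print(o['opening'],o['wrist_force'])"
```

```text
tcp [482.8 275.1 118.1] M [[-0.002, 0.999, -0.036], [-0.001, -0.036, -0.999], [-1.0, -0.002, 0.001]] jaw -1.607 q6 1.91 shift tool [69.6  0.4 -0.9] spin 0.00030931246582621696
22.793198709837085 [-0.28709644 -0.27598122 -0.52773411]
```

Emit:
send_rows(
  series=[
    [[0.03,0,-0.0008,0,1],[0.02,0,0,0,1],[0.012,0,0,0,1],[0.004,0,0,0,1],[0.0015,0,0,0,1],[0,0,0,0,1],[0,0,0,0,1]],
  ],
)

```text
clock: 26.28
tcp_pos: [484.1, 276.0, 52.1]
tool_rot: [1.238, 1.19, -1.235]
wrist_force: [1.5, -0.4, -0.8]
opening: 22.7
```

Emit:
send_rows(
  series=[
    [[0.001,0,0,0,1],[0,0,0,0,1],[0,0,0,0,1]],
  ],
)

```text
clock: 26.53
tcp_pos: [483.4, 276.2, 50.2]
tool_rot: [1.236, 1.191, -1.235]
wrist_force: [0.1, 0.1, -1.0]
opening: 23.1
```

```bash
python3 -c "
from h import *
rowmsg(483.1,275.9,48.5,-.0364+np.pi/2);o=robot.observe(); print(o['opening'],o['wrist_force'])
c=optics.capture('side'); cv2.imwrite('pics/s7.png',cv2.resize(c['pixels'][90:220,220:360],None,fx=4,fy=4,interpolation=cv2.INTER_CUBIC))"
```

```text
tcp [483.4 276.2  50.2] M [[0.001, 0.999, -0.036], [0.0, -0.036, -0.999], [-1.0, 0.001, -0.0]] jaw -1.607 q6 1.91 shift tool [ 1.7 -0.2  0.3] spin -9.551829133513934e-05
23.065565976491868 [ 0.08368716  0.06030399 -1.01259758]
```

View pics/s7.png

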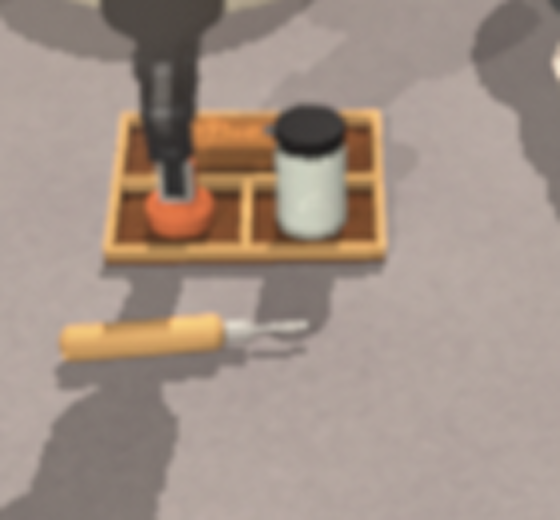

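Emit:
send_rows(
  series=[
    [[0.0015,0,0,0,1],[0,0,0,0,1],[0,0,0,0,1]],
  ],
)

```text
clock: 26.83
tcp_pos: [483.3, 276.2, 48.5]
tool_rot: [1.236, 1.192, -1.236]
wrist_force: [-1.4, 0.5, 2.3]
opening: 22.4
```

Emit:
send_rows(
  series=[
    [[0.001,0,0,0,1],[0,0,0,0,1],[0,0,0,0,1]],
  ],
)

```text
clock: 27.08
tcp_pos: [483.4, 276.2, 48.4]
tool_rot: [1.237, 1.191, -1.235]
wrist_force: [-2.7, -1.2, 12.8]
opening: 22.7
```

Emit:
send_rows(
  series=[
    [[0,0,0,0,0.1],[0,0,0,0,0.1],[0,0,0,0,0.1],[-0.02,0,0,0,0.1],[-0.04,0,0,0,0.1],[-0.04,0,0,0,0.1],[-0.04,0,0,0,0.1],[0,0.02,0.035,0,0.1],[0,0,0.035,0,0.1],[0,0,0.035,0,0.1]],
  ],
)

```text
clock: 27.92
tcp_pos: [499.7, 169.4, 187.5]
tool_rot: [1.236, 1.191, -1.234]
wrist_force: [0.3, 0.2, 0.1]
opening: 38.3
```

Emit:
send_rows(
  series=[
    [[0,-0.02,0.035,0,0.1],[0,-0.02,0.035,0,0.1],[0,-0.02,0.035,0,0.1],[0,-0.02,0.035,0,0.1],[0,0,0.035,0,0.1],[0,0,0,0,0.1],[0,0,0,0,0.1]],
  ],
)

```text
clock: 28.5
tcp_pos: [413.0, -2.8, 187.3]
tool_rot: [1.239, 1.19, -1.239]
wrist_force: [-0.2, -0.1, -0.8]
opening: 38.5
```

```bash
python3 -c "
from h import *
o=robot.observe(); print(o['tcp_pos'],o['opening'],o['wrist_force'])
c=optics.capture('side'); d=optics.capture('top'); cv2.imwrite('pics/s8.png',np.vstack([cv2.resize(c['pixels'][100:400,200:420],(425,580),interpolation=cv2.INTER_CUBIC)]))
cv2.imwrite('pics/t8.png',cv2.resize(d['pixels'][130:310,140:490],None,fx=2.25,fy=2.25,interpolation=cv2.INTER_CUBIC))"
```

```text
[413.00081881  -2.77620462 187.31793957] 38.4710868601577 [-0.22085625 -0.11009211 -0.84850187]
```

View pics/s8.png

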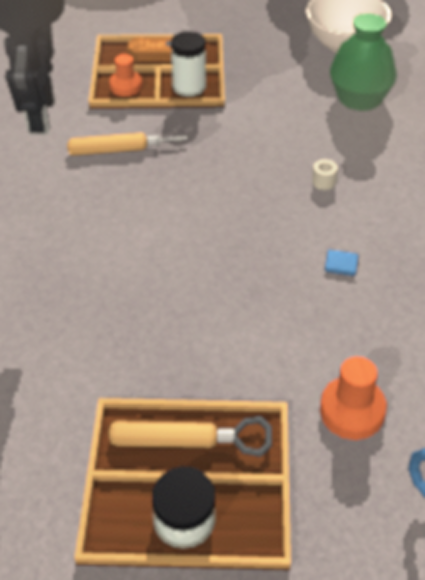

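View pics/t8.png

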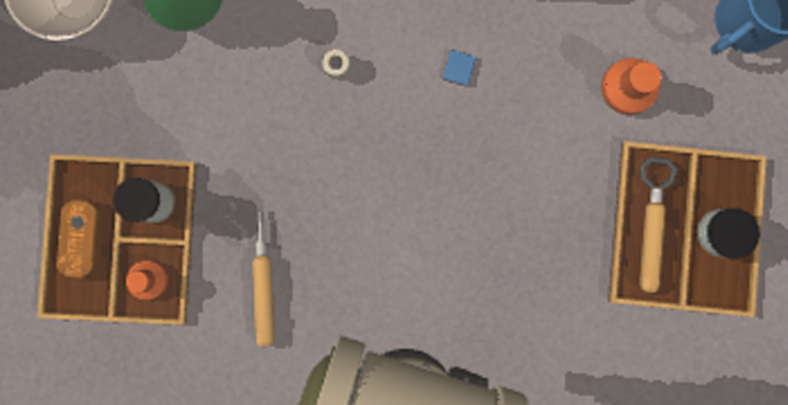

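All five pieces are in their compartments. The prop (335,62), tile (460,67), needle tool (262,280) and large stamp (632,85) haven't moved, and the arm is clear. I'm handing in.

```bash
python3 -c "
from workcell import robot
print(robot.sign_off())"
```

```text
the job is handed in; nothing more can be done
None
```

Both kits are made up and the job is handed in, with the clock at about 28.6 s of the 128 s allowed.

- **Two-compartment tray:** the loop tool lies flat in the +y compartment and the squat jar stands in the -y one.
- **Three-compartment tray:** the rib lies flat in the long compartment. The tall jar stands in the +x short one and the 44 mm stamp in the -x one.

I placed them in the order you listed, and lowered both jars until the wrist force showed contact (about 4 to 9 N) before letting go.

**Last checks:** the final top and side pictures show every piece seated clear of the walls, upright or flat. The needle tool, prop, tile and the larger stamp look unmoved, and the arm is clear of everything. The highest wrist-force reading between moves was about 13 N.

**Disagreement:** my rough side-camera readings of the jar lids and the stamp knob were about 6 to 13 mm off the top-camera positions in y. I put that down to coarse pixel reading and used the top camera; all the grasps came out centred.

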